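Clamp the plaster mould in the press

TASK

Clamp the plaster mould in the press: with its lever standing up, turn the clamp screw clockwise by the lever until its foot is snug on the mould's board, feeling for it and not overtightening, or the plaster cracks. Then fold the lever down flat and let go, leaving the screw snug and the things around undisturbed.

Things in the scene. Friction and masses are not known exactly. Their poses are not given: they have to be found in the camera images.
- press: mould press, fixed: grey base plate 260x260x20 mm, two columns at y +-100 mm, cross-beam 45 mm wide in x, 235 mm in y, top 150 mm up. Origin: centre of the base's underside on the screw axis; z up, y along the beam. A fixed plaster mould under a plywood board stands between the columns. The gap from screw foot to board varies and is not measured: 0.6 to 5 rad of turning until they touch
- pivot (a point): hinge pin of the lever at the head of the upright clamp screw, 183 to 200 mm above the table. Turns and sinks with the screw: z up, y along the pin, x level, the way the lever folds down. The screw goes in clockwise seen from above, sinks 3 mm per rad and stays where left. The steel fork round it is 26 mm wide, 10 mm above the pin; its wall at x -15 mm, 14 mm above, blocks folding to -x
- lever_end (a point): point on the lever's centre line 80 mm from the pin, at its outer end face; z outward along the lever, y along the pin. The lever is a straight black bar 22 mm wide (pivot's x when upright), 14 mm thick along the pin (the flat faces to pinch). It is the handle for turning the screw: grip it hard (about 100 N) or it slips in the turning
- lever (a joint): fold angle of the lever: 0 = standing straight up in line with the screw, 1.57 = folded flat and level against its stop. It starts within 0.15 of upright. The hinge is stiff (about 0.35 N m, some 6 N pushed 60 mm from the pin) and stays where it is left
- foot: rubber foot at the screw's lower end, 36 mm across; origin: centre of its underside. Torque felt at the lever: at most 0.1 N m free; once the foot touches it climbs by 0.6 N m per rad (about 0.15 N m at 20 N foot force, 0.33 at 45 N, 0.55 at 80 N). Snug: 0.22 to 0.4 N m; above 0.5 the plaster cracks. The screw head is sprung: it gives 0.33 rad per N m
- rib: flat wooden rib, 34 x 85 x 9 mm, lying on the press base in front of the mould; origin under its centre; leave it alone
- stamp: small wooden stamp block, 20 x 20 x 38 mm, standing on the press base in front of the mould; origin under its centre; leave it alone
- heart_dish: heart-shaped unfired clay dish, about 150 x 160 x 22 mm, on the table to the left of the press; origin under its centre; leave it alone
- stamp_tray: white tray full of stamps, 70 x 70 x 42 mm, to the right of the press; origin under its centre; leave it alone
- brush: paint brush lying on the table to the right; origin under its centre; leave it alone

How it is judged:
By the outcome, as a careful person would: the job done as asked, in the order asked, and still so for the second after the job is handed in, with the robot touching nothing.
It also fails if it takes over 72 s, if anything falls off the work surface, if the arm or the gripper's body presses on something with over 40 N, if the wrist force passes 120 N, or if a joint passes its speed limit or range.

ROBOT

A 7-joint arm with a two-finger parallel gripper is mounted at the origin on the work surface. World frame = base frame: x ahead of the robot, y to its left, z up, the work surface at z = 0. Lengths are in m, angles in rad, forces in N, time in s.
With the tool pointing down it reaches from about 0.425 to 0.925 m from the base axis. Payload 6.8 kg.
Tool frame: the origin (TCP) lies at the very end of the fingers, on their centre line; the grasp point (between the pads) lies 19 mm behind it; z points along the fingers, y is the line along which they close (so a half turn about z gives the same grasp; the last joint's range is limited). The gripper opens to 85 mm and grips with 20 to 120 N. Pads are 22 mm wide; open, the fingers measure 114 mm over their backs; the gripper's body (76 mm by 85 mm) begins 54 mm behind the grasp point. The pads swing forward as they close: fully open they stand 13 mm farther back than shut.
Start: joints at [-1.444, 0.477, 0.022, 1.555, -0.011, 1.109, -0.083], TCP at [0.157, 0.656, 0.231] pointing down, gripper open.
Joint ranges: [-2.96, 2.96], [-0.34, 2.1], [-1.41, 1.46], [0.24, 2.44], [-1.37, 4.51], [0.17, 1.92], [-2.96, 2.96]. Speed limits (rad/s): [2.39, 2.39, 3.14, 3.14, 3.14, 3.14, 3.14].

INTERFACE

Orientations are given as a unit quaternion [w, x, y, z].
In Python, from station import bot gives the robot as it stands. The module is installed in compiled form; this text tells all that it offers.
- The arm moves only by the shell command python3 -m jog 'ROWS' [OPENING] [FORCE]. ROWS is JSON, a list of rows, each a list of 4 numbers: the shift along the tool's x, y, z in cm, then the turn about the tool's z in rad. In form: [[x, y, z, spin], ...]. A call has 1 to 20 rows; each row is the pose to reach, as a shift and turn from the pose commanded when the call began, along the tool's axes at that moment; what a row does not reach only later rows make up. A row lasts 1/12 s, in which the tool goes at most 41.7 mm and 7.16 degrees, less where a joint would pass 70% of its speed; a pose out of reach is approached as far as the arm can. A call with a gripper value outside its range is refused whole. OPENING is the closure, from -1 (fully open) to 1 (shut), set as the call begins (- or left out, the last holds). The fingers move at their own pace and stop on an object; FORCE is the grip in N (left out, the last holds). Time passes only in rows, so rows that repeat a pose let the fingers close. It gives the time, the measured TCP pose, the force, the opening and the grip force at its end, in the units of the state.
- bot.get_obs(): the state, without advancing time (a new reading comes with each control period).
- bot.read_camera(name): name is "scene" or "top" or "wrist"; returns a dict with "pixels" (384x512x3 uint8, red, green, blue), "depth" (384x512 float32, m along the optical axis (not along the pixel's ray), 0 where there is no reading), "fovy" (degrees; the focal length in pixels is half the picture's height over the tangent of half this angle, whatever the lens; pixels are square), "cx", "cy" (the principal point, pixels), "pose" (4x4, takes a point from camera to world coordinates). Camera axes: x right, y down, z forward; pixel columns grow to the right and rows downward; lengths in m; the calibration is good to about 2 mm. The wrist camera is an equidistant fisheye: a pixel r from the principal point sees the ray r / f radians off the axis. A picture is of the moment at which its call begins.
- bot.hand_in(): hands the job in; it is judged then, once.
The state is a dict: "t": time; "q": joint angles; "joint_vel": joint speeds; "joint_torque": joint torques, N m; "eef_pos": TCP position; "tool_rot": TCP orientation; "contact_force": force on the tool from outside, world axes, zero at the start; "torque": the same for the moment, N m; "gripper_width": opening from 0.0 (shut) to 1.0 (fully open); "grasp_force": force on a finger pad.
Only numpy, scipy, OpenCV 4.12 (cv2) and the standard library are available. Lean on these libraries where they do the work, as an engineer would, in place of code of your own. Each camera call takes 0.05 s, during which the arm holds its last target. There are 200 camera calls.

## Working session

There is one attempt and no reset: what is moved stays moved. The work goes in short steps, Python scripts to look and compute and a shell command to move; the robot and the scene stay as the last step left them, time stands still between calls to the robot, and variables do not carry over. Pictures are saved under pics/ and viewed, at most 10 in all, crops included, and the job is handed in when it is done.

```bash
mkdir -p pics; cat > h.py <<'E'
from station import bot
import numpy as np, cv2
def cam(n):
    d=bot.read_camera(n); d["f"]=192/np.tan(np.radians(d["fovy"]/2)); return d
def pts(d):
    v,u=np.mgrid[0:384,0:512]; z=d["depth"]
    P=np.stack([(u-d["cx"])/d["f"]*z,(v-d["cy"])/d["f"]*z,z],-1)
    return P@d["pose"][:3,:3].T+d["pose"][:3,3]
def save(n,im): cv2.imwrite("pics/"+n,im[:,:,::-1])
E
python3 - <<'E'
from h import *
o=bot.get_obs(); print({k:np.round(v,3).tolist() for k,v in o.items()})
a=cam("scene");b=cam("top")
np.savez("c0.npz",sp=a["pixels"],sP=pts(a),tp=b["pixels"],tP=pts(b))
im=np.concatenate([a["pixels"],b["pixels"]],1)
save("a.png",cv2.resize(im,(800,300)))
save("s.png",a["pixels"]);save("t.png",b["pixels"])
for n,d in(("s",a),("t",b)): print(n,d["pose"].round(3).tolist(),d["f"])
E
```

```text
{'t': 0.0, 'q': [-1.444, 0.478, 0.022, 1.557, -0.012, 1.109, -0.083], 'joint_vel': [-0.001, 0.001, -0.0, -0.0, 0.0, -0.0, 0.001], 'joint_torque': [-0.0, -59.645, 1.608, -28.121, 0.012, 0.009, 0.0], 'eef_pos': [0.157, 0.656, 0.23], 'tool_rot': [-0.0, 0.117, 0.993, -0.001], 'contact_force': [-0.269, 0.089, -0.041], 'torque': [-0.048, -0.027, 0.015], 'grasp_force': 0.0, 'gripper_width': 0.999}
s [[0.778, 0.412, -0.474, 1.187], [0.628, -0.514, 0.584, -0.851], [-0.004, -0.752, -0.659, 1.065], [0.0, 0.0, 0.0, 1.0]] 495.1500894501116
t [[0.026, -0.993, 0.114, 0.41], [-1.0, -0.026, 0.004, -0.068], [-0.001, -0.114, -0.993, 1.576], [0.0, 0.0, 0.0, 1.0]] 457.89139218165377
```

View pics/a.png

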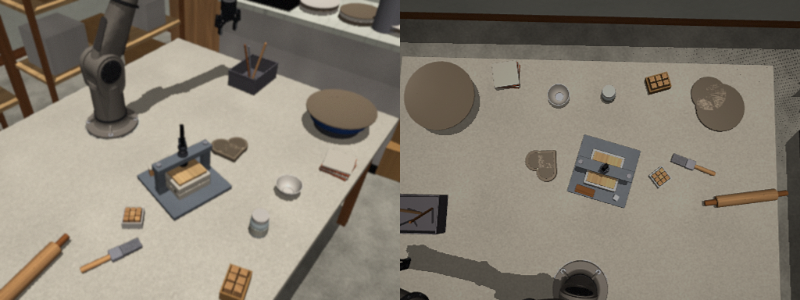

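```bash
python3 - <<'E'
from h import *
c=np.load("c0.npz")
s=c["sp"][150:290,165:305]; t=c["tp"][160:280,205:325]
save("b.png",np.concatenate([cv2.resize(s,(400,400),interpolation=2),cv2.resize(t,(400,400),interpolation=2)],1))
P=c["tP"].reshape(-1,3);C=c["tp"].reshape(-1,3)
m=(P[:,0]>.25)&(P[:,0]<.8)&(abs(P[:,1])<.4)
for lo,hi in((.012,.028),(.14,.16),(.17,.215),(.215,.3)):
    q=m&(P[:,2]>lo)&(P[:,2]<hi); X=P[q]; print(lo,q.sum(),X[:,:2].min(0).round(3),X[:,:2].max(0).round(3),X.mean(0).round(4), cv2.minAreaRect(X[:,:2].astype(np.float32)*1000))
P=c["sP"].reshape(-1,3)
m=(P[:,0]>.25)&(P[:,0]<.8)&(abs(P[:,1])<.4)
for lo in np.arange(.15,.3,.01):
    q=m&(P[:,2]>lo)&(P[:,2]<lo+.01); X=P[q]
    if len(X): print("s",lo.round(3),len(X),X.min(0).round(4),X.max(0).round(4),np.median(X,0).round(4),c["sp"].reshape(-1,3)[q].mean(0).round())
E
```

```text
0.012 4408 [ 0.253 -0.399] [0.8   0.397] [ 0.5099 -0.0262  0.0212] ((516.740478515625, -0.52752685546875), (787.3587036132812, 544.406005859375), 85.14924621582031)
0.14 964 [ 0.454 -0.202] [0.552 0.03 ] [ 0.5018 -0.0862  0.1508] ((502.3362731933594, -86.1425552368164), (234.61093139648438, 45.560176849365234), 74.97689819335938)
0.17 58 [ 0.482 -0.103] [ 0.518 -0.067] [ 0.4975 -0.0842  0.2059] ((500.2843322753906, -85.24282836914062), (30.102920532226562, 31.4284725189209), 51.81407165527344)
0.215 52 [ 0.485 -0.1  ] [ 0.513 -0.071] [ 0.5012 -0.0867  0.2681] ((499.11395263671875, -86.15605163574219), (18.488962173461914, 29.46031951904297), 45.182979583740234)
s 0.15 383 [ 0.455  -0.2088  0.15  ] [0.5507 0.0236 0.1599] [ 0.5038 -0.1046  0.1519] [ 96.  99. 103.]
s 0.16 23 [ 0.4947 -0.1099  0.16  ] [ 0.5354 -0.0054  0.1698] [ 0.5073 -0.0957  0.1629] [42. 42. 45.]
s 0.17 10 [ 0.4955 -0.1047  0.1707] [ 0.5177 -0.0869  0.1799] [ 0.5096 -0.1005  0.1778] [44. 44. 44.]
s 0.18 45 [ 0.4922 -0.1071  0.1802] [ 0.5198 -0.074   0.1899] [ 0.5108 -0.0988  0.1867] [45. 45. 46.]
s 0.19 29 [ 0.4881 -0
[... 296 characters left out ...]
0.4944 -0.1014  0.221 ] [ 0.5134 -0.0925  0.2299] [ 0.5093 -0.0975  0.2264] [18. 18. 18.]
s 0.23 14 [ 0.4953 -0.1018  0.2306] [ 0.5165 -0.093   0.2389] [ 0.5091 -0.0978  0.2353] [34. 34. 31.]
s 0.24 15 [ 0.4956 -0.1029  0.2415] [ 0.5146 -0.0927  0.248 ] [ 0.5103 -0.0985  0.2435] [40. 38. 35.]
s 0.25 18 [ 0.4971 -0.1032  0.2501] [ 0.5153 -0.0921  0.2591] [ 0.5094 -0.0973  0.2524] [46. 44. 39.]
s 0.26 18 [ 0.4989 -0.1021  0.2601] [ 0.5171 -0.0939  0.2687] [ 0.5108 -0.0972  0.2627] [46. 44. 40.]
s 0.27 35 [ 0.4942 -0.1026  0.2702] [ 0.5166 -0.0837  0.2793] [ 0.506  -0.0951  0.2775] [56. 53. 49.]
s 0.28 6 [ 0.4999 -0.0993  0.2801] [ 0.5127 -0.0836  0.2816] [ 0.5078 -0.0947  0.2812] [60. 57. 52.]
```

View pics/b.png

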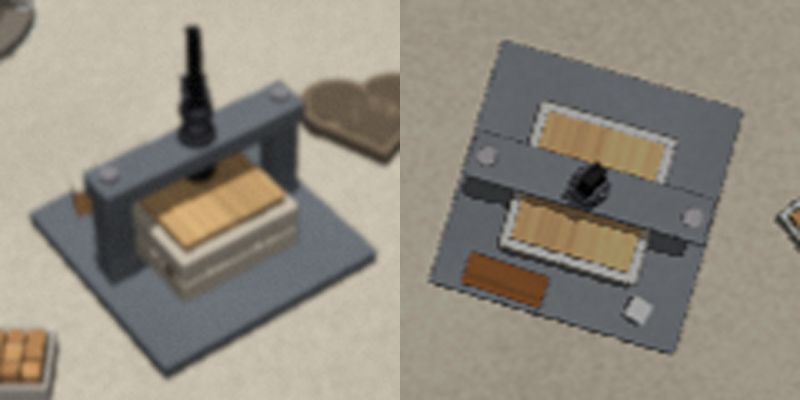

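```bash
R='[-30,-18.5,-17,0]'; python3 -m jog '[[0,0,-12,0],[0,0,-12,0],[0,0,-12,0],[-30,-18.5,-19,0],[-30,-18.5,-19,0],[-30,-18.5,-19,0],[-30,-18.5,-19,0],[-30,-18.5,-19,0],[-30,-18.5,-19,0],[-30,-18.5,-19,0],[-30,-18.5,-19,0],[-30,-18.5,-19,0],[-50.8,-64.1,-19,0],[-50.8,-64.1,-19,0],[-50.8,-64.1,-19,0],[-50.8,-64.1,-19,0],[-50.8,-64.1,-19,0],[-50.8,-64.1,-19,0],[-50.8,-64.1,-19,0],[-50.8,-64.1,-19,0]]' -1 100
```

```text
t: 1.77
eef_pos: [0.4694, 0.0774, 0.4211]
tool_rot: [-0.0, 0.117, 0.993, 0.0]
contact_force: [0.9, 0.2, -1.1]
gripper_width: 0.999
grasp_force: 0.0
```

```bash
cat > w.py <<'E'
from h import *
import sys
d=cam("wrist"); np.savez(sys.argv[1]+".npz",**{k:d[k] for k in("pixels","depth","pose","f","cx","cy")})
# pixel of axis top
T=np.array([.501,-.086,.24]); p=np.linalg.inv(d["pose"])@np.r_[T,1]; r=np.hypot(p[0],p[1]); th=np.arctan2(r,p[2])
u=d["cx"]+d["f"]*th*p[0]/r; v=d["cy"]+d["f"]*th*p[1]/r
print(u,v,d["f"],d["cx"],d["cy"],d["pose"].round(3).tolist())
u0=int(np.clip(u-70,0,512-140)); v0=int(np.clip(v-70,0,384-140)); print("crop",u0,v0)
c=cv2.resize(d["pixels"][v0:v0+140,u0:u0+140],(400,400),interpolation=2)
save(sys.argv[1]+".png",np.concatenate([cv2.resize(d["pixels"],(400,300)),],1)); 
full=np.zeros((400,800,3),np.uint8); full[:300,:400]=cv2.resize(d["pixels"],(400,300)); full[:,400:]=np.clip(c.astype(float)*1.5,0,255); save(sys.argv[1]+".png",full)
E
python3 w.py w0; python3 -m jog '[[-2,-3.5,0,0],[-4,-7.5,0,0],[-6,-11,0,0],[-7,-15,0,0],[-7,-15,0,0],[-7,-15,0,0]]'; python3 w.py w1
```

```text
130.2106036312897 220.939111959739 297.3186396354542 250.45655997760744 188.82922999948607 [[0.232, 0.925, 0.301, 0.392], [0.973, -0.221, -0.073, 0.097], [-0.001, 0.31, -0.951, 0.564], [0.0, 0.0, 0.0, 1.0]]
crop 60 150
t: 2.32
eef_pos: [0.5024, -0.0853, 0.4211]
tool_rot: [-0.0, 0.12, 0.993, -0.0]
contact_force: [1.1, 0.0, -0.3]
gripper_width: 1.0
grasp_force: 0.0
249.165711554864 165.8101160495355 297.3186396354542 250.45655997760744 188.82922999948607 [[0.238, 0.923, 0.301, 0.425], [0.971, -0.226, -0.075, -0.065], [-0.001, 0.31, -0.951, 0.564], [0.0, 0.0, 0.0, 1.0]]
crop 179 95
```

View pics/w0.png

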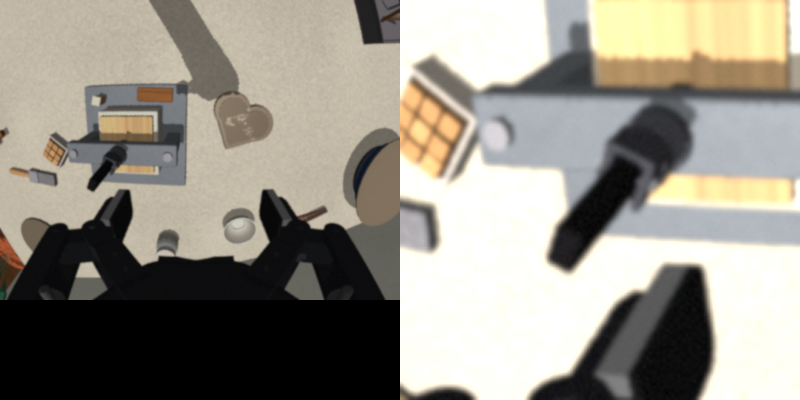

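View pics/w1.png

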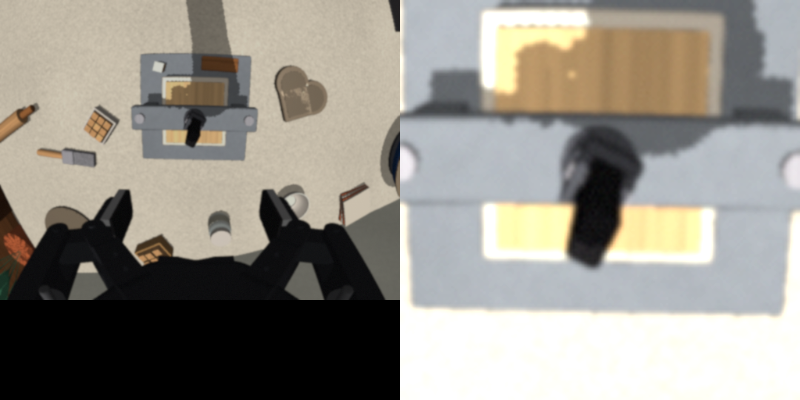

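```bash
cat > wp.py <<'E'
from h import *
def wpts(n):
    d=np.load(n+".npz"); v,u=np.mgrid[0:384,0:512]; a=u-d["cx"]; b=v-d["cy"]; r=np.hypot(a,b)+1e-9; th=r/d["f"]; z=d["depth"]
    P=np.stack([z*np.tan(th)*a/r,z*np.tan(th)*b/r,z],-1); return P@d["pose"][:3,:3].T+d["pose"][:3,3], d["pixels"]
E
python3 - <<'E'
from wp import *
for n in("w0","w1"):
    P,C=wpts(n); X=P.reshape(-1,3); m=(np.hypot(X[:,0]-.501,X[:,1]+.086)<.035)
    for lo,hi in((.19,.2),(.2,.207),(.207,.215),(.215,.225),(.235,.245),(.255,.265),(.27,.274),(.274,.278),(.278,.29)):
        Y=X[m&(X[:,2]>lo)&(X[:,2]<hi)]
        if len(Y)>3: print(n,lo,len(Y),Y.mean(0).round(4),[np.round(k,1) for k in cv2.minAreaRect(Y[:,:2].astype(np.float32)*1000)])
P,C=wpts("w1")
A=C[120:220,200:290]; B=np.clip(A.astype(float)*4,0,255).astype(np.uint8)
P,C=wpts("w0"); A=C[170:260,100:181+9]; B2=np.clip(A.astype(float)*4,0,255).astype(np.uint8)
save("e.png",np.concatenate([cv2.resize(B,(400,444),interpolation=2),cv2.resize(B2,(400,444),interpolation=2)],1))
E
```

```text
w0 0.19 78 [ 0.4946 -0.0755  0.1951] [array([499.7, -76.1]), array([19.5, 39.2]), np.float64(89.7)]
w0 0.2 77 [ 0.4951 -0.0777  0.2034] [array([498.2, -83.6]), array([31., 29.]), np.float64(38.9)]
w0 0.207 216 [ 0.4964 -0.0804  0.211 ] [array([499.1, -85.3]), array([26.5, 29.7]), np.float64(46.0)]
w0 0.215 56 [ 0.4963 -0.0811  0.2199] [array([498.2, -81.6]), array([10. , 26.8]), np.float64(85.1)]
w0 0.235 59 [ 0.4984 -0.0819  0.2403] [array([502.4, -82.3]), array([11.1, 21.8]), np.float64(84.7)]
w0 0.255 74 [ 0.4989 -0.082   0.2602] [array([502.6, -83.4]), array([21.7, 12.4]), np.float64(1.3)]
w0 0.27 26 [ 0.4996 -0.0827  0.2722] [array([502.5, -83.2]), array([10.7, 21.3]), np.float64(89.5)]
w0 0.274 45 [ 0.4997 -0.0836  0.2764] [array([502.6, -88.1]), array([14.7, 20.2]), np.float64(50.4)]
w0 0.278 150 [ 0.5026 -0.0881  0.2797] [array([502.9, -88.5]), array([14. , 21.7]), np.float64(45.5)]
w1 0.19 41 [ 0.4899 -0.0851  0.1948] [array([490.3, -86.3]), array([19.7, 37.3]), np.float64(3.1)]
w1 0.2 61 [ 0.4932 -0.0849  0.2036] [array([498.8, -85.7]), array([30. , 28.4]), np.float64(49.1)]
w1 0.207 229 [ 0.4938 -0.0848  0.2112] [array([499.3, -86.2]), array([26. , 29.7]), np.float64(48.5)]
w1 0.215 28 [ 0.4939 -0.0834  0.219 ] [array([496.8, -82. ]), array([22.7, 24. ]), np.float64(61.4)]
w1 0.235 39 [ 0.495  -0.0857  0.2398] [array([496. , -88.7]), array([ 9.4, 21.4]), np.float64(10.8)]
w1 0.255 41 [ 0.4952 -0.0857  0.2603] [array([496.5, -89.2]), array([ 9.5, 21.4]), np.float64(10.7)]
w1 0.27 16 [ 0.4961 -0.0873  0.2721] [array([497. , -89.8]), array([ 9.6, 21.5]), np.float64(12.0)]
w1 0.274 50 [ 0.4996 -0.0885  0.2767] [array([502.8, -89.2]), array([13.8, 21.5]), np.float64(48.9)]
w1 0.278 244 [ 0.5027 -0.089   0.2794] [array([502.7, -89.1]), array([13.4, 20.9]), np.float64(46.6)]
```

View pics/e.png

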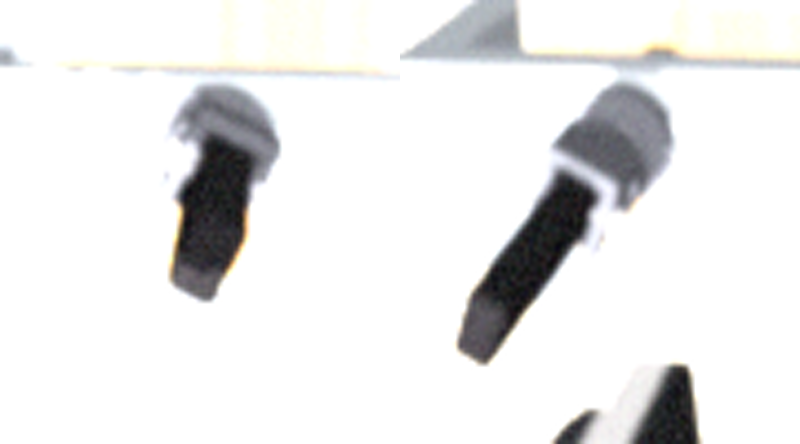

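```bash
python3 - <<'E'
from h import *
from scipy.spatial.transform import Rotation as R
o=bot.get_obs(); w,x,y,z=o["tool_rot"]; M=R.from_quat([x,y,z,w]).as_matrix()
print(o["q"].round(3) if hasattr(o["q"],"round") else o["q"],o["eef_pos"]); print(M.round(3))
ang=np.arctan2(M[1,1],M[0,1]); print("tool y deg",np.degrees(ang),"spin to 46.8:",ang-np.radians(46.8), ang-np.radians(46.8)-np.pi)
d=np.array([.5004,-.0869,0])-o["eef_pos"]; d[2]=0; print("shift cm",M.T@d*100)
E
```

```text
[-0.542  0.056  0.625  1.698 -0.034  1.399  1.422] [ 0.50264614 -0.08282009  0.42099999]
[[-0.972  0.235 -0.001]
 [ 0.235  0.972  0.   ]
 [ 0.001  0.    -1.   ]]
tool y deg 76.42761858466977 spin to 46.8: 0.51709949382755 -2.624493159762243
shift cm [ 1.22597225e-01 -4.49308704e-01 -1.61596318e-05]
```

```bash
cat > st.py <<'E'
from h import *
from scipy.spatial.transform import Rotation as R
o=bot.get_obs(); w,x,y,z=o["tool_rot"]; M=R.from_quat([x,y,z,w]).as_matrix()
ang=np.arctan2(M[1,1],M[0,1]); d=np.array([.5004,-.0869,o["eef_pos"][2]])-o["eef_pos"]
print("t",round(o["t"],2),"q7",round(o["q"][6],3),"pos",np.round(o["eef_pos"],4),"yang",round(np.degrees(ang),2),"toaxis cm",(M.T@d*100).round(2))
print("F tool",(M.T@o["contact_force"]).round(2),"T tool",(M.T@o["torque"]).round(3),"grip",round(o["grasp_force"],1),"w",round(o["gripper_width"],3))
E
python3 -m jog '[[0.1,-0.2,0,0.12],[0.1,-0.3,0,0.24],[0.1,-0.3,0,0.36],[0.1,-0.3,0,0.48],[0.1,-0.3,0,0.517],[0.1,-0.3,0,0.517],[0.1,-0.3,0,0.517],[0.1,-0.3,0,0.517]]'; python3 st.py
```

```text
t: 3.03
eef_pos: [0.5013, -0.084, 0.4211]
tool_rot: [-0.0, 0.366, 0.931, 0.0]
contact_force: [0.3, -0.4, 0.6]
gripper_width: 1.002
grasp_force: 0.0
t 3.03 q7 0.912 pos [ 0.5013 -0.084   0.4211] yang 47.12 toaxis cm [-0.13 -0.27 -0.  ]
F tool [-0.46 -0.08 -0.61] T tool [0.001 0.083 0.032] grip 0.0 w 1.002
```

```bash
python3 -m jog '[[-0.1,-0.25,0,0],[-0.1,-0.25,3,0],[-0.1,-0.25,6,0],[-0.1,-0.25,9,0],[-0.1,-0.25,12,0],[-0.1,-0.25,12,0],[-0.1,-0.25,12,0],[-0.1,-0.25,12,0]]'; python3 st.py
```

```text
t: 3.7
eef_pos: [0.5012, -0.088, 0.303]
tool_rot: [0.001, 0.367, 0.93, 0.0]
contact_force: [1.0, 0.1, 0.9]
gripper_width: 0.997
grasp_force: 0.0
t 3.7 q7 0.978 pos [ 0.5012 -0.088   0.303 ] yang 46.93 toaxis cm [ 0.13  0.03 -0.  ]
F tool [-0.63  0.77 -0.86] T tool [-0.017 -0.027  0.014] grip 0.0 w 0.997
```

```bash
python3 -m jog '[[0.1,0,2,0],[0.1,0,4,0],[0.1,0,6,0],[0.1,0,7,0],[0.1,0,7,0],[0.1,0,7,0],[0.1,0,7,0]]'; python3 st.py;  python3 -m jog '[[0,0,0,0],[0,0,0,0],[0,0,0,0],[0,0,0,0],[0,0,0,0],[0,0,0,0],[0,0,0,0],[0,0,0,0],[0,0,0,0],[0,0,0,0]]' 1 100; python3 st.py
```

```text
t: 4.28
eef_pos: [0.5008, -0.0872, 0.233]
tool_rot: [0.001, 0.367, 0.93, 0.001]
contact_force: [0.5, -0.6, 0.7]
gripper_width: 1.001
grasp_force: 0.0
t 4.28 q7 1.038 pos [ 0.5008 -0.0872  0.233 ] yang 46.92 toaxis cm [ 0.05  0.   -0.  ]
F tool [-0.73 -0.09 -0.71] T tool [ 0.01   0.02  -0.035] grip 0.0 w 1.001
t: 5.12
eef_pos: [0.4998, -0.0869, 0.2315]
tool_rot: [0.0, 0.367, 0.93, 0.0]
contact_force: [1.1, 1.0, 3.3]
gripper_width: 0.151
grasp_force: 97.2
t 5.12 q7 1.039 pos [ 0.4998 -0.0869  0.2315] yang 46.93 toaxis cm [-0.04  0.04  0.  ]
F tool [-0.11  1.48 -3.32] T tool [-0.162  0.19  -0.036] grip 97.2 w 0.151
```

```bash
python3 -m jog '[[0,0,0.03,0.1],[0,0,0.06,0.2],[0,0,0.09,0.3],[0,0,0.12,0.4],[0,0,0.15,0.5],[0,0,0.15,0.5],[0,0,0.15,0.5]]'; python3 st.py;  python3 -m jog '[[0,0,0.03,0.1],[0,0,0.06,0.2],[0,0,0.075,0.25],[0,0,0.075,0.25],[0,0,0.075,0.25]]'; python3 st.py
```

```text
t: 5.7
eef_pos: [0.5005, -0.0864, 0.2301]
tool_rot: [0.001, 0.584, 0.811, 0.001]
contact_force: [3.7, 3.4, 0.8]
gripper_width: 0.149
grasp_force: 97.3
t 5.7 q7 0.576 pos [ 0.5005 -0.0864  0.2301] yang 18.49 toaxis cm [-0.05 -0.02 -0.  ]
F tool [ 2.04  4.6  -0.81] T tool [-1.004  0.403 -0.038] grip 97.3 w 0.149
t: 6.12
eef_pos: [0.5009, -0.0863, 0.2294]
tool_rot: [0.001, 0.681, 0.732, 0.001]
contact_force: [5.4, 2.9, -0.2]
gripper_width: 0.146
grasp_force: 97.3
t 6.12 q7 0.346 pos [ 0.5009 -0.0863  0.2294] yang 4.17 toaxis cm [-0.05 -0.06 -0.  ]
F tool [2.52 5.62 0.19] T tool [-1.271  0.65  -0.082] grip 97.3 w 0.146
```

```bash
python3 -m jog '[[0.05,0.1,0.03,0.1],[0.05,0.1,0.06,0.2],[0.05,0.1,0.075,0.25],[0.05,0.1,0.075,0.25],[0.05,0.1,0.075,0.25]]'; python3 st.py;  python3 -m jog '[[0,0,0.03,0.1],[0,0,0.06,0.2],[0,0,0.075,0.25],[0,0,0.075,0.25],[0,0,0.075,0.25]]'; python3 st.py
```

```text
t: 6.53
eef_pos: [0.5016, -0.0862, 0.2286]
tool_rot: [0.001, 0.767, 0.642, 0.001]
contact_force: [5.0, 2.6, 0.4]
gripper_width: 0.149
grasp_force: 97.3
t 6.53 q7 0.12 pos [ 0.5016 -0.0862  0.2286] yang -10.14 toaxis cm [-0.09 -0.11 -0.  ]
F tool [ 3.45  4.43 -0.37] T tool [-0.999  0.714 -0.064] grip 97.3 w 0.149
t: 6.95
eef_pos: [0.502, -0.0863, 0.2279]
tool_rot: [0.001, 0.841, 0.541, 0.001]
contact_force: [6.1, 2.4, -1.2]
gripper_width: 0.15
grasp_force: 97.2
t 6.95 q7 -0.103 pos [ 0.502  -0.0863  0.2279] yang -24.45 toaxis cm [-0.12 -0.12 -0.  ]
F tool [4.7  4.51 1.2 ] T tool [-1.184  0.957 -0.061] grip 97.2 w 0.15
```

```bash
python3 -m jog '[[0.04,0.08,0.03,0.1],[0.04,0.08,0.06,0.2],[0.04,0.08,0.075,0.25],[0.04,0.08,0.075,0.25],[0.04,0.08,0.075,0.25]]'; python3 st.py;  python3 -m jog '[[0,0,0.03,0.1],[0,0,0.06,0.2],[0,0,0.075,0.25],[0,0,0.075,0.25],[0,0,0.075,0.25]]'; python3 st.py
```

```text
t: 7.37
eef_pos: [0.5027, -0.0866, 0.2271]
tool_rot: [0.001, 0.902, 0.432, 0.001]
contact_force: [5.2, 0.7, -0.8]
gripper_width: 0.151
grasp_force: 97.4
t 7.37 q7 -0.321 pos [ 0.5027 -0.0866  0.2271] yang -38.8 toaxis cm [-0.16 -0.16 -0.  ]
F tool [3.82 3.56 0.84] T tool [-0.795  1.07  -0.05 ] grip 97.4 w 0.151
t: 7.78
eef_pos: [0.503, -0.0869, 0.2264]
tool_rot: [0.001, 0.949, 0.316, 0.001]
contact_force: [7.1, 0.2, -1.9]
gripper_width: 0.149
grasp_force: 97.2
t 7.78 q7 -0.533 pos [ 0.503  -0.0869  0.2264] yang -53.13 toaxis cm [-0.2  -0.16 -0.  ]
F tool [5.83 4.12 1.91] T tool [-0.874  1.233 -0.084] grip 97.2 w 0.149
```

```bash
python3 -m jog '[[0.04,0.05,0.03,0.1],[0.04,0.05,0.06,0.2],[0.04,0.05,0.075,0.25],[0.04,0.05,0.075,0.25],[0.04,0.05,0.075,0.25]]'; python3 st.py;  python3 -m jog '[[0,0,0.03,0.1],[0,0,0.06,0.2],[0,0,0.075,0.25],[0,0,0.075,0.25],[0,0,0.075,0.25]]'; python3 st.py
```

```text
t: 8.2
eef_pos: [0.5034, -0.0874, 0.2256]
tool_rot: [0.001, 0.981, 0.195, 0.001]
contact_force: [7.2, -0.5, -0.3]
gripper_width: 0.15
grasp_force: 97.5
t 8.2 q7 -0.739 pos [ 0.5034 -0.0874  0.2256] yang -67.47 toaxis cm [-0.26 -0.16 -0.  ]
F tool [6.44 3.21 0.33] T tool [-0.622  1.305 -0.07 ] grip 97.5 w 0.15
t: 8.62
eef_pos: [0.5035, -0.0878, 0.2249]
tool_rot: [0.001, 0.997, 0.071, 0.002]
contact_force: [7.4, -1.9, -2.6]
gripper_width: 0.149
grasp_force: 97.5
t 8.62 q7 -0.938 pos [ 0.5035 -0.0878  0.2249] yang -81.81 toaxis cm [-0.29 -0.13 -0.  ]
F tool [7.   2.96 2.68] T tool [-0.605  1.492 -0.1  ] grip 97.5 w 0.149
```

```bash
python3 -m jog '[[0,0,0.03,0.1],[0,0,0.06,0.2],[0,0,0.06,0.2],[0,0,0.06,0.2]]'; python3 st.py;  python3 -m jog '[[0,0,0.03,0.1],[0,0,0.03,0.1],[0,0,0.03,0.1]]'; python3 st.py
```

```text
t: 8.95
eef_pos: [0.5035, -0.0882, 0.2244]
tool_rot: [0.002, 1.0, -0.029, 0.002]
contact_force: [7.0, -4.0, -2.7]
gripper_width: 0.149
grasp_force: 97.6
t 8.95 q7 -1.093 pos [ 0.5035 -0.0882  0.2244] yang -93.31 toaxis cm [-0.32 -0.11 -0.  ]
F tool [7.19 3.54 2.76] T tool [-0.535  1.744 -0.005] grip 97.6 w 0.149
t: 9.2
eef_pos: [0.5035, -0.0884, 0.224]
tool_rot: [0.002, 0.997, -0.079, 0.002]
contact_force: [7.8, -3.3, -2.8]
gripper_width: 0.15
grasp_force: 97.7
t 9.2 q7 -1.169 pos [ 0.5035 -0.0884  0.224 ] yang -99.04 toaxis cm [-0.32 -0.1  -0.  ]
F tool [8.18 1.98 2.81] T tool [-0.485  1.766  0.   ] grip 97.7 w 0.15
```

```bash
for i in 1 2 3 4; do python3 -m jog '[[0.05,0,0,0]]' >/dev/null; python3 st.py | grep Ftool; python3 st.py|tail -1; done
```

```text
F tool [5.88 2.59 1.06] T tool [-0.517  1.31  -0.04 ] grip 97.8 w 0.149
F tool [4.71 2.77 0.67] T tool [-0.44   1.091 -0.069] grip 97.8 w 0.148
F tool [ 2.88  1.49 -1.11] T tool [-0.564  0.764 -0.038] grip 98.0 w 0.151
F tool [ 2.57  3.09 -2.95] T tool [-0.751  0.58  -0.14 ] grip 98.5 w 0.151
```

```bash
cat > av.py <<'E'
from h import *
from scipy.spatial.transform import Rotation as R
F=[];T=[]
for i in range(6):
    bot.read_camera("top"); o=bot.get_obs(); w,x,y,z=o["tool_rot"]; M=R.from_quat([x,y,z,w]).as_matrix()
    F.append(M.T@o["contact_force"]);T.append(M.T@o["torque"])
T=np.array(T); a=np.degrees(np.arctan2(M[1,1],M[0,1]))
print("t",round(o["t"],2),"q7",round(o["q"][6],3),"pos",np.round(o["eef_pos"],4),"yang",round(a,1),"tool x,y world",M[:2,0].round(2),M[:2,1].round(2),"F",np.mean(F,0).round(1),"Tz",T[:,2].mean().round(3),"sd",T[:,2].std().round(3))
E
python3 av.py;  python3 -m jog '[[0,0,0.03,0.1],[0,0,0.06,0.2],[0,0,0.06,0.2]]'>/dev/null; python3 av.py
```

```text
t 9.83 q7 -1.169 pos [ 0.504  -0.0884  0.2239] yang -99.2 tool x,y world [ 0.99 -0.16] [-0.16 -0.99] F [ 2.8  4.8 -2.3] Tz -0.062 sd 0.019
t 10.38 q7 -1.32 pos [ 0.5039 -0.0887  0.2233] yang -110.6 tool x,y world [ 0.94 -0.35] [-0.35 -0.94] F [ 4.2  4.8 -1.8] Tz -0.032 sd 0.05
```

```bash
for i in 1 2; do python3 -m jog '[[0.05,0.08,0.03,0.1],[0.05,0.08,0.06,0.2],[0.05,0.08,0.075,0.25],[0.05,0.08,0.075,0.25]]'>/dev/null; python3 av.py; done
```

```text
t 11.02 q7 -1.504 pos [ 0.5038 -0.0894  0.2225] yang -125.0 tool x,y world [ 0.82 -0.57] [-0.57 -0.82] F [ 3.9  4.1 -3.6] Tz -0.04 sd 0.029
t 11.65 q7 -1.7 pos [ 0.5035 -0.0899  0.2217] yang -139.3 tool x,y world [ 0.65 -0.76] [-0.76 -0.65] F [ 3.3  3.6 -5.2] Tz -0.037 sd 0.017
```

```bash
for i in 1 2; do python3 -m jog '[[0.05,0.08,0.0,0.1],[0.05,0.08,0.02,0.2],[0.05,0.08,0.06,0.25],[0.05,0.08,0.06,0.25]]'>/dev/null; python3 av.py; done
```

```text
t 12.28 q7 -1.914 pos [ 0.5031 -0.0904  0.221 ] yang -153.6 tool x,y world [ 0.44 -0.9 ] [-0.9  -0.44] F [ 2.9  2.4 -5.1] Tz 0.002 sd 0.018
t 12.92 q7 -2.144 pos [ 0.5026 -0.0908  0.2202] yang -167.9 tool x,y world [ 0.21 -0.98] [-0.98 -0.21] F [ 2.6  2.2 -5.2] Tz -0.019 sd 0.048
```

```bash
for i in 1 2; do python3 -m jog '[[0.04,0.05,0.0,0.1],[0.04,0.05,0.02,0.2],[0.04,0.05,0.06,0.25],[0.04,0.05,0.06,0.25]]'>/dev/null; python3 av.py; done
```

```text
t 13.55 q7 -2.382 pos [ 0.502  -0.091   0.2195] yang 177.8 tool x,y world [-0.04 -1.  ] [-1.    0.04] F [ 2.4  2.2 -5. ] Tz -0.025 sd 0.031
t 14.18 q7 -2.625 pos [ 0.5015 -0.091   0.2188] yang 163.4 tool x,y world [-0.29 -0.96] [-0.96  0.29] F [ 1.8  2.9 -4.7] Tz -0.008 sd 0.025
```

```bash
python3 -m jog '[[0,0,0,0],[0,0,0,0],[0,0,0,0],[0,0,0,0],[0,0,0,0],[0,0,0,0],[0,0,0,0],[0,0,0,-0.1],[0,0,0,-0.2],[0,0,0,-0.3],[0,0,0,-0.42],[0,0,0,-0.54],[0,0,0,-0.66],[0,0,0,-0.78],[0,0,0,-0.9],[0,0,0,-1.02],[0,0,0,-1.14],[0,0,0,-1.26],[0,0,0,-1.38],[0,0,0,-1.5]]' -1 100; python3 -m jog '[[0,0,0,-0.12],[0,0,0,-0.24],[0,0,0,-0.36],[0,0,0,-0.48],[0,0,0,-0.6],[0,0,0,-0.72],[0,0,0,-0.84],[0,0,0,-0.96],[0,0,0,-1.08],[0,0,0,-1.2],[0,0,0,-1.32],[0,0,0,-1.44],[0,0,0,-1.56],[0,0,0,-1.64],[0,0,0,-1.64],[0,0,0,-1.64]]'; python3 st.py; python3 w.py w2; python3 - <<'E'
from wp import *
P,C=wpts("w2"); X=P.reshape(-1,3); m=(np.hypot(X[:,0]-.501,X[:,1]+.087)<.03)
for lo in np.arange(.18,.28,.006):
    Y=X[m&(X[:,2]>lo)&(X[:,2]<lo+.006)]
    if len(Y)>3: print(lo.round(3),len(Y),Y.mean(0).round(4),[np.round(k,1) for k in cv2.minAreaRect(Y[:,:2].astype(np.float32)*1000)])
E
```

```text
t: 15.85
eef_pos: [0.5024, -0.0914, 0.2193]
tool_rot: [-0.0, 0.984, -0.176, 0.0]
contact_force: [-0.2, -0.4, 0.2]
gripper_width: 0.998
grasp_force: 0.0
t: 17.18
eef_pos: [0.5024, -0.0916, 0.2192]
tool_rot: [-0.0, 0.803, 0.596, 0.0]
contact_force: [0.3, 0.3, 0.5]
gripper_width: 0.997
grasp_force: 0.0
t 17.18 q7 -0.039 pos [ 0.5024 -0.0916  0.2192] yang -16.85 toaxis cm [ 0.39 -0.33  0.  ]
F tool [ 0.36  0.19 -0.5 ] T tool [-0.012 -0.007  0.005] grip 0.0 w 0.997
244.71462982286366 259.49894980617853 297.3186396354542 250.45655997760744 188.82922999948607 [[0.957, -0.275, -0.09, 0.525], [-0.29, -0.91, -0.298, -0.015], [0.0, 0.311, -0.95, 0.362], [0.0, 0.0, 0.0, 1.0]]
crop 174 189
0.18 68 [ 0.505  -0.0758  0.1833] [array([505.2, -75.4]), array([23.3, 11.1]), np.float64(9.1)]
0.186 222 [ 0.5041 -0.0797  0.1894] [array([502.5, -85.9]), array([23. , 29.9]), np.float64(74.5)]
0.192 723 [ 0.5034 -0.0853  0.1964] [array([501.6, -88.2]), array([27.9, 26.2]), np.float64(74.5)]
0.198 183 [ 0.5031 -0.09    0.2003] [array([500.5, -90.3]), array([31. , 25.6]), np.float64(77.1)]
0.204 95 [ 0.5049 -0.
[... 365 characters left out ...]
(74.4)]
0.228 147 [ 0.5052 -0.0762  0.2311] [array([504.7, -76.9]), array([ 3.8, 14. ]), np.float64(75.1)]
0.234 153 [ 0.5052 -0.0759  0.2372] [array([504.6, -76.6]), array([ 3.7, 13.9]), np.float64(77.1)]
0.24 177 [ 0.5051 -0.0759  0.2429] [array([504.9, -76.6]), array([ 3.6, 14.2]), np.float64(72.4)]
0.246 183 [ 0.5053 -0.0755  0.2489] [array([504.8, -76.1]), array([ 3.6, 14. ]), np.float64(76.0)]
0.252 247 [ 0.5053 -0.0753  0.2551] [array([504.9, -76.1]), array([ 4. , 14.3]), np.float64(74.5)]
0.258 267 [ 0.5055 -0.0754  0.2612] [array([503.8, -80.6]), array([13.4, 14.1]), np.float64(74.6)]
0.264 1433 [ 0.503  -0.0834  0.2665] [array([502.7, -84.7]), array([22. , 13.8]), np.float64(73.4)]
```

View pics/w2.png

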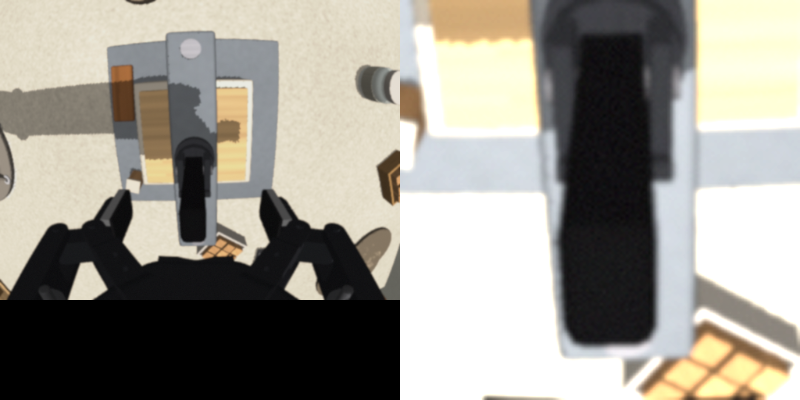

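```bash
python3 -m jog '[[0.2,-0.1,0,0],[0.4,-0.15,0,0],[0.4,-0.15,0,0],[0.4,-0.15,0,0]]'; python3 -m jog '[[0,0,0,0],[0,0,0,0],[0,0,0,0],[0,0,0,0],[0,0,0,0],[0,0,0,0],[0,0,0,0],[0,0,0,0],[0,0,0,0],[0,0,0,0]]' 1 100; python3 av.py; python3 -m jog '[[0,0,0.03,0.1],[0,0,0.06,0.2],[0,0,0.06,0.2]]'>/dev/null; python3 av.py
```

```text
t: 17.57
eef_pos: [0.5022, -0.0868, 0.2191]
tool_rot: [-0.0, 0.802, 0.597, -0.0]
contact_force: [-0.3, 0.4, -0.6]
gripper_width: 1.0
grasp_force: 0.0
t: 18.4
eef_pos: [0.5022, -0.0872, 0.2193]
tool_rot: [0.0, 0.802, 0.597, 0.0]
contact_force: [-0.5, -0.5, 1.9]
gripper_width: 0.15
grasp_force: 97.2
t 18.7 q7 -0.047 pos [ 0.5023 -0.0872  0.2193] yang -16.7 tool x,y world [0.29 0.96] [ 0.96 -0.29] F [-0.2 -0.7 -3.3] Tz -0.019 sd 0.025
t 19.25 q7 -0.23 pos [ 0.5024 -0.0872  0.2187] yang -28.0 tool x,y world [0.47 0.88] [ 0.88 -0.47] F [-0.4  0.7 -3.2] Tz -0.018 sd 0.037
```

```bash
for i in 1 2; do python3 -m jog '[[0,0,0.0,0.1],[0,0,0.04,0.2],[0,0,0.05,0.2]]'>/dev/null; python3 av.py; done
```

```text
t 19.8 q7 -0.412 pos [ 0.5024 -0.0873  0.2182] yang -39.5 tool x,y world [0.64 0.77] [ 0.77 -0.64] F [ 0.   2.5 -2.3] Tz -0.043 sd 0.032
t 20.35 q7 -0.594 pos [ 0.5025 -0.0874  0.2177] yang -51.0 tool x,y world [0.78 0.63] [ 0.63 -0.78] F [ 0.3  3.7 -2.5] Tz -0.135 sd 0.031
```

```bash
python3 -m jog '[[0,0.04,0.0,0.05],[0,0.04,0.02,0.1],[0,0.04,0.03,0.1]]'>/dev/null; python3 av.py
```

```text
t 20.9 q7 -0.682 pos [ 0.5027 -0.0875  0.2175] yang -56.7 tool x,y world [0.84 0.55] [ 0.55 -0.84] F [ 0.9  3.4 -5.1] Tz -0.232 sd 0.021
```

```bash
python3 -m jog '[[0,0.04,0.0,0.05],[0,0.04,0.02,0.1],[0,0.04,0.02,0.1]]'>/dev/null; python3 av.py; python3 av.py
```

```text
t 21.45 q7 -0.771 pos [ 0.5028 -0.0877  0.2174] yang -62.4 tool x,y world [0.89 0.46] [ 0.46 -0.89] F [ 0.5  2.5 -6.1] Tz -0.254 sd 0.024
t 21.75 q7 -0.771 pos [ 0.5028 -0.0877  0.2174] yang -62.4 tool x,y world [0.89 0.46] [ 0.46 -0.89] F [ 0.6  2.3 -6.2] Tz -0.275 sd 0.027
```

```bash
python3 -m jog '[[0,0,0.0,0.04],[0,0,0.01,0.07],[0,0,0.01,0.07]]'>/dev/null; python3 av.py; python3 av.py
```

```text
t 22.3 q7 -0.833 pos [ 0.5028 -0.0878  0.2173] yang -66.4 tool x,y world [0.92 0.4 ] [ 0.4  -0.92] F [ 1.1  2.8 -5.9] Tz -0.333 sd 0.025
t 22.6 q7 -0.833 pos [ 0.5028 -0.0878  0.2173] yang -66.4 tool x,y world [0.92 0.4 ] [ 0.4  -0.92] F [ 1.   2.5 -6.1] Tz -0.327 sd 0.023
```

```bash
python3 -m jog '[[0,0,0,0],[0,0,0,0],[0,0,0,0],[0,0,0,0],[0,0,0,0],[0,0,0,0],[0,0,0,0],[0,0,0,0],[-2,0,0,0],[-4,0,0,0],[-6,0,-1,0],[-6,0,-3,0],[-6,0,-3,0],[-6,0,-3,0]]' -1 100; python3 st.py; python3 w.py w3; python3 - <<'E'
from wp import *
P,C=wpts("w3"); X=P.reshape(-1,3); m=(np.hypot(X[:,0]-.502,X[:,1]+.087)<.03)
for lo in np.arange(.18,.28,.007):
    Y=X[m&(X[:,2]>lo)&(X[:,2]<lo+.007)]
    if len(Y)>3: print(lo.round(3),len(Y),Y.mean(0).round(4),[np.round(k,1) for k in cv2.minAreaRect(Y[:,:2].astype(np.float32)*1000)])
E
```

```text
t: 23.77
eef_pos: [0.4483, -0.1115, 0.2477]
tool_rot: [-0.0, 0.979, 0.204, 0.001]
contact_force: [-0.6, -0.1, 0.5]
gripper_width: 1.003
grasp_force: 0.0
t 23.77 q7 -0.911 pos [ 0.4483 -0.1115  0.2477] yang -66.5 toaxis cm [ 5.76 -0.18  0.02]
F tool [-0.55 -0.12 -0.55] T tool [ 0.023  0.022 -0.001] grip 0.0 w 1.003
247.08026770644412 137.1253310672256 297.3186396354542 250.45655997760744 188.82922999948607 [[0.399, -0.872, -0.282, 0.521], [-0.917, -0.379, -0.124, -0.079], [0.001, 0.308, -0.951, 0.391], [0.0, 0.0, 0.0, 1.0]]
crop 177 67
0.18 27 [ 0.5099 -0.0834  0.1852] [array([507.3, -83.3]), array([13.7, 30.7]), np.float64(42.0)]
0.187 116 [ 0.5053 -0.0862  0.1907] [array([502.7, -87.2]), array([26.5, 30.2]), np.float64(37.6)]
0.194 359 [ 0.5037 -0.0928  0.1956] [array([499.5, -89.2]), array([30.9, 26.4]), np.float64(31.0)]
0.208 4 [ 0.5113 -0.0805  0.2111] [array([511.2, -80.5]), array([0.1, 4.9]), np.float64(32.6)]
0.215 5 [ 0.5119 -0.0813  0.219 ] [array([512.2, -81.8]), array([0.4, 9.8]), np.float64(29.4)]
0.222 4 [ 0.5135 -0.0832  0.2264] [array([513.3, -82.8]), array([0.2, 5.5]), np.float64(30.6)]
0.229 7 [ 0.5129 -0.0821  0.2322] [array([513.1, -82.3]), array([0.7, 9.5]), np.float64(26.9)]
0.236 5 [ 0.513  -0.0818  0.2404] [array([513.4, -82.5]), array([0.3, 7.5]), np.float64(27.8)]
0.243 8 [ 0.5129 -0.0811  0.2478] [array([512.7, -80.9]), array([0.3, 9.6]), np.float64(32.6)]
0.25 8 [ 0.5138 -0.0823  0.2541] [array([513.9, -82.3]), array([0.7, 8.7]), np.float64(25.9)]
0.257 428 [ 0.5059 -0.0853  0.2631] [array([503.9, -86.4]), array([21.9, 14.2]), np.float64(31.1)]
0.264 1119 [ 0.5039 -0.0866  0.2649] [array([504.1, -86.4]), array([20.6, 12.8]), np.float64(30.9)]
```

View pics/w3.png

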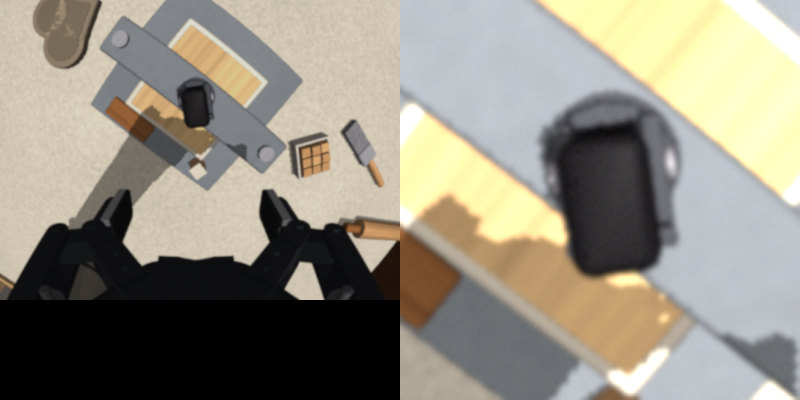

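```bash
python3 - <<'E'
from wp import *
for n,ang,ax,pin in(("w0",-43.5,(.5018,-.0868),.2),("w1",-43.5,(.5018,-.0868),.2),("w2",73.3,(.502,-.0875),.1870),("w3",30.7,(.502,-.0875),.1850)):
    P,C=wpts(n); X=P.reshape(-1,3)-np.array([ax[0],ax[1],pin]); a=np.radians(ang); x=X[:,0]*np.cos(a)+X[:,1]*np.sin(a); y=-X[:,0]*np.sin(a)+X[:,1]*np.cos(a); z=X[:,2]
    print(n)
    for lo,hi in((-12,-4),(-4,4),(4,8),(8,11.5),(11.5,17)):
        m=(abs(x)<.03)&(abs(y)<.03)&(z*1e3>lo)&(z*1e3<hi)
        print(lo,hi,np.histogram(x[m]*1e3,np.arange(-24,25,4))[0],"y",np.histogram(y[m]*1e3,np.arange(-20,21,5))[0])
E
```

```text
w0
-12 -4 [ 0 31  1  3  8  9  6  2  1  0  0  0] y [ 0  2  6  6  7  6 32  2]
-4 4 [ 0 55  3  3  1  9  3  2  2  1  0  0] y [ 4 11  9 12  9 11 23  0]
4 8 [ 0 24  1  2  3  2  6  1  2  0  0  0] y [ 0  5  5  5  6  9 11  0]
8 11.5 [ 0 26  2 23 20 20 15 11 11  0  0  0] y [ 0 26  9  9 11 41 32  0]
11.5 17 [ 0 25 34 23  3  3  1  2  1  0  0  0] y [ 0 12 19 21 17 22  1  0]
w1
-12 -4 [ 0 12  2  1  7  8  7  3  1  1  0  0] y [15 14  4  3  3  2  1  0]
-4 4 [ 0 19  2  8  1 10  8  3  4  0  0  0] y [ 5 14 14  4  5  6  7  0]
4 8 [ 0 11  0  7  3  3  4  3  2  0  0  0] y [ 0 10 10  3  5  3  2  0]
8 11.5 [ 0  9  3 27 25 16 12 12 14  4  0  0] y [ 0 62 22  2  3 20 13  0]
11.5 17 [ 0 22 62 15  2  2  1  3  0  0  0  0] y [ 0 18 27 21 22 15  4  0]
w2
-12 -4 [  0   0   0   0   1  14  41  35 142 197  16   0] y [24 32 87 82 97 81 21 22]
-4 4 [ 0  0  0  3  1 16 36  6 99 65  0  0] y [ 1 39 39 35 31 37 44  0]
4 8 [ 0  0  1  0  3  8 13  2 69 36  0  0] y [ 0 14 34 17 23 28 16  0]
8 11.5 [  0   0  42  70  79  90  90 104 152  32   0   0] y [  0 202 140  16  16  79 206   0]
11.5 17 [ 0 21 55  1  0  0  2  1 70  1  0  0] y [ 0 38 29 22 27 12 23  0]
w3
-12 -4 [  0   0   0   0  11   7  12   9  48 117   4   0] y [13  7 36 50 48 34  5 15]
-4 4 [ 0  0  0  0  0 20 20  0 25  4  0  0] y [ 6 18  5  6  7  8 19  0]
4 8 [ 0  0  0  0  0  8  4  1 10  4  0  0] y [2 6 5 1 0 5 8 0]
8 11.5 [ 0  0 17 43 39 44 39 57 92 14  0  0] y [  0 192  50   1   1  17  84   0]
11.5 17 [ 0 25 30  0  0  0  1  0  3  0  0  0] y [ 0 41  5  2  1  0 10  0]
```

```bash
python3 -m jog '[[0.1,0.3,0.1,-0.06],[0.1,0.65,0.2,-0.126],[0.1,0.65,0.2,-0.126],[0.1,0.65,0.2,-0.126],[0.1,0.65,0.2,-0.126],[0.1,0.65,0.2,-0.126],[0.1,0.65,0.2,-0.126],[0.1,0.65,0.2,-0.126],[0.1,0.65,0.2,-0.126],[0.1,0.65,0.2,-0.126]]' 1 20; python3 av.py
```

```text
t: 24.65
eef_pos: [0.4511, -0.1172, 0.245]
tool_rot: [-0.0, 0.964, 0.265, 0.0]
contact_force: [0.3, -0.1, -0.0]
gripper_width: -0.001
grasp_force: 0.0
t 24.95 q7 -0.762 pos [ 0.4511 -0.1172  0.245 ] yang -59.3 tool x,y world [0.86 0.51] [ 0.51 -0.86] F [ 0.3  0.  -0.5] Tz 0.015 sd 0.023
```

```bash
python3 -m jog '[[1.5,0,0,0],[3,0,0,0],[3.6,0,0,0],[4.2,0,0,0],[4.8,0,0,0],[5.4,0,0,0],[6.1,0,0.05,0],[6.7,0,0.2,0],[7.3,0,0.45,0],[7.8,0,0.7,0],[8.3,0,1,0],[8.3,0,1,0]]'; python3 av.py
```

```text
t: 25.95
eef_pos: [0.5223, -0.0746, 0.2342]
tool_rot: [0.0, 0.964, 0.265, -0.001]
contact_force: [-3.1, -1.0, 0.1]
gripper_width: -0.004
grasp_force: 1.6
t 26.25 q7 -0.742 pos [ 0.5228 -0.0748  0.2351] yang -59.3 tool x,y world [0.86 0.51] [ 0.51 -0.86] F [-1.1 -0.5 -0.4] Tz 0.004 sd 0.015
```

```bash
python3 -m jog '[[0.4,0,0.3,0],[0.75,0,0.6,0],[1.05,0,0.95,0],[1.35,0,1.3,0],[1.7,0,1.8,0],[1.9,0,2.2,0],[2.1,0,2.6,0],[2.2,0,2.9,0],[2.33,0,3.2,0],[2.4,0,3.4,0],[2.5,0,3.6,0],[2.5,0,3.6,0]]'; python3 av.py
```

```text
t: 27.25
eef_pos: [0.5448, -0.0619, 0.1992]
tool_rot: [0.0, 0.964, 0.265, 0.001]
contact_force: [-1.4, -0.3, 3.2]
gripper_width: 0.004
grasp_force: 1.9
t 27.55 q7 -0.708 pos [ 0.5445 -0.0618  0.1992] yang -59.3 tool x,y world [0.86 0.51] [ 0.51 -0.86] F [ 0.4 -0.2 -3.1] Tz 0.023 sd 0.019
```

```bash
for i in 1 2 3 4; do python3 -m jog '[[0,0,0.08,0],[0,0,0.1,0]]' >/dev/null; python3 av.py; done
```

```text
t 28.02 q7 -0.707 pos [ 0.5448 -0.0619  0.1984] yang -59.3 tool x,y world [0.86 0.51] [ 0.51 -0.86] F [ 1.1 -0.4 -5.2] Tz -0.021 sd 0.026
t 28.48 q7 -0.706 pos [ 0.545  -0.0618  0.1975] yang -59.3 tool x,y world [0.86 0.51] [ 0.51 -0.86] F [ 1.5 -0.2 -5.4] Tz -0.0 sd 0.022
t 28.95 q7 -0.705 pos [ 0.5451 -0.0617  0.1966] yang -59.3 tool x,y world [0.86 0.51] [ 0.51 -0.86] F [ 1.9 -0.8 -5.6] Tz -0.019 sd 0.039
t 29.42 q7 -0.704 pos [ 0.5453 -0.0616  0.1958] yang -59.3 tool x,y world [0.86 0.51] [ 0.51 -0.86] F [ 2.  -1.1 -7. ] Tz 0.022 sd 0.021
```

```bash
for i in 1 2 3; do python3 -m jog '[[0,0,0.04,0],[0,0,0.05,0]]' >/dev/null; python3 av.py; done
```

```text
t 29.88 q7 -0.704 pos [ 0.5455 -0.0617  0.1956] yang -59.3 tool x,y world [0.86 0.51] [ 0.51 -0.86] F [ 1.2 -1.4 -9.1] Tz 0.012 sd 0.021
t 30.35 q7 -0.703 pos [ 0.5457 -0.0618  0.1955] yang -59.3 tool x,y world [0.86 0.51] [ 0.51 -0.86] F [  1.   -1.5 -12.1] Tz 0.01 sd 0.027
t 30.82 q7 -0.703 pos [ 0.5459 -0.0619  0.1954] yang -59.3 tool x,y world [0.86 0.51] [ 0.51 -0.86] F [  0.3  -2.2 -15.3] Tz 0.063 sd 0.021
```

```bash
python3 -m jog '[[0,0,-0.3,0],[0,0,-1,0],[0,0,-3,0],[0,0,-6,0],[-4,0,-9,0],[-8,0,-12,0],[-10,0,-14,0],[-10,0,-14,0],[-10,0,-14,0]]'; python3 w.py w4;  python3 - <<'E'
from wp import *
P,C=wpts("w4"); X=P.reshape(-1,3)-np.array([.502,-.0873,.185])
a=np.radians(30.7); x=X[:,0]*np.cos(a)+X[:,1]*np.sin(a); y=-X[:,0]*np.sin(a)+X[:,1]*np.cos(a)
for r in range(20,85,10):
    m=(x*1e3>r)&(x*1e3<r+10)&(abs(y)<.03)&(X[:,2]>-.005)&(X[:,2]<.04)
    if m.sum(): print(r,m.sum(),"z",np.median(X[m,2]).round(4),"y",np.median(y[m]).round(4))
b=cam("top"); c=np.load("c0.npz"); P=pts(b)
d=np.abs(b["pixels"].astype(int)-c["tp"]).sum(2)>60
save("t2.png",cv2.resize(b["pixels"][140:290,140:400],(780,450),interpolation=2))
E
```

```text
t: 31.57
eef_pos: [0.4573, -0.1146, 0.3352]
tool_rot: [-0.001, 0.965, 0.264, 0.003]
contact_force: [0.3, -0.1, 0.1]
gripper_width: 0.003
grasp_force: 0.0
248.28375880233023 130.1455283316418 297.3186396354542 250.45655997760744 188.82922999948607 [[0.509, -0.82, -0.263, 0.525], [-0.861, -0.484, -0.155, -0.074], [-0.001, 0.306, -0.952, 0.478], [0.0, 0.0, 0.0, 1.0]]
crop 178 60
20 151 z 0.0107 y 0.0003
30 164 z 0.0106 y 0.0003
40 151 z 0.0106 y 0.0002
50 170 z 0.0105 y 0.0007
60 142 z 0.0106 y 0.0002
70 123 z 0.0104 y 0.0011
```

View pics/w4.png

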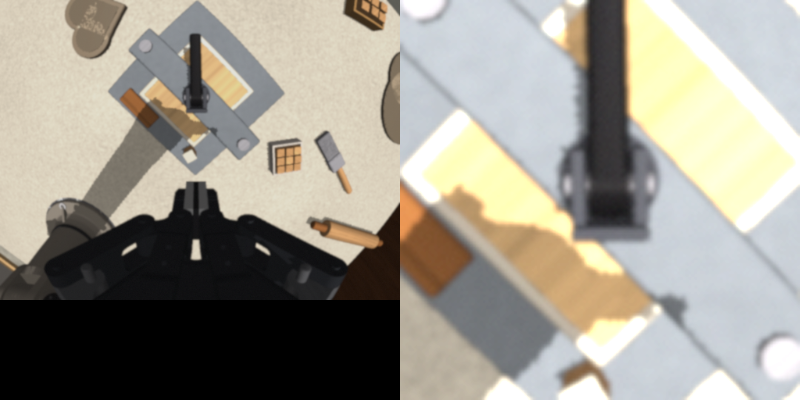

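The wrist view shows the lever folded flat and level: its top is 10.5 mm above the pin along its whole length. It still points at 30.7°, so the screw hasn't turned. The rib, stamp, dish, tray and brush are where they were, and the gripper is clear.

```bash
python3 -c "
from station import bot
print(bot.hand_in())"
```

```text
the job is handed in; nothing more can be done
None
```

The job is handed in: the screw is snug at about 0.33 N m felt at the lever, the lever is folded flat against its stop and released, and the things around the press were not touched (about 32 s used).

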